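# Draw the dosing piston

## Task

Pull the dosing unit's tray out to its stop. Then take the piston that has the T-bar and draw it straight up by 35 mm, so that the dark ring on its rod comes level with the mouth of its bore but the rod stays in the bore, and finish still holding it there. Leave the round-knobbed piston fully home, and do not knock over or shift the other things.

Things in the scene. Friction and masses are not known exactly. Their poses are not given: they have to be found in the camera images.
- unit: dosing unit, a cream-coloured housing 240 wide (y), 240 deep (x), 140 high, standing fixed on the bench, with a clear window in the front half of its top. Origin: on the bench under the middle of its front face. Its x axis points from the front face into the housing, so the tray comes out along its -x; z up. It may be turned up to 0.25 rad either way.
- tray (a joint): how far the tray is out, in m: 0 shut, 0.170 at the stop; starts shut. It slides with about 3 N of friction plus 8 N s/m and stays where it is left. The tray's front panel is 240 wide and 12 thick and reaches up to 136 above the bench.
- handle (a point): centre of the tray's handle, a horizontal black bar parallel to the front, 12 thick (unit x), 14 high (z), 120 long, 48 in front of the front panel (42 clear behind it), 112 above the bench, 28 below the housing's top; a post 12 wide joins each end to the panel. Moves with the tray; axes as the unit's.
- block_top (a point): centre of the top face of the aluminium block fixed in the tray, 48 (x) by 124 (y) by 70, its top 88 above the bench, its centre 85 behind the front panel's outer face. Two upright blind bores, 17 wide, 65 deep, open in the top at y = +35 and -35, each with a piston standing in it; which is in which varies. Moves with the tray; axes as the unit's.
- t_piston: piston to draw: steel rod, 16 in diameter, loose in its bore (1 mm play), free to turn, about 0.2 kg, falls back if let go. Origin: centre of its foot, 65 below block_top when home; z up. T-bar on top: 46 long (its own y), 12 thick (x), 12 high, centre 93 above the foot, home 28 above block_top with 22 clear below. Dark ring 30 above the foot, at the bore's mouth when drawn 35.
- knob_piston: the other piston: same rod and ring, but a round knob 25 in diameter and 12 high on top. Origin: centre of its foot, z up. Stays home, the foot 65 below block_top.
- jar: small amber jar with a white cap, 34 in diameter, 42 high, standing on the tray floor beside the block (its +y side), its top 60 above the bench. Origin: centre of its underside.
- dish: flat dish, 60 in diameter, 15 high, lying on the bench to the right in front of the unit, clear of the tray's way. Origin: centre of its underside.
- tip_box: purple tip box with clear lid, 120 by 85 by 70 high, on the bench to the right. Origin: centre of its underside.
- pipette: pipette lying on the bench to the left, about 240 long, 26 wide, 24 high. Origin: on the bench near its middle; x along it.
- medium_bottle: clear bottle with blue cap, 70 in diameter, 150 high, on the bench to the left. Origin: centre of its underside.
- beaker: clear beaker, 70 in diameter, 85 high, on the bench to the right. Origin: centre of its underside.

How it is judged:
By the outcome, as a careful person would: the job done as asked, in the order asked, and still so for the second after the job is handed in, while the arm keeps its last pose, push and grip.
It also fails if it takes over 50 s, if anything falls off the work surface, if the arm or the gripper's body presses on something with over 40 N, if the wrist force passes 120 N, or if a joint passes its speed limit or range.

## Robot

A 6-joint arm with a two-finger parallel gripper is mounted at the origin on the work surface. World frame = base frame: x ahead of the robot, y to its left, z up, the work surface at z = 0. Lengths are in mm, angles in rad, forces in N, time in s.
With the tool pointing down it reaches from about 250 to 800 mm from the base axis. Payload 8.5 kg.
Tool frame: the origin (TCP) lies on the front face of the gripper's body, between the roots of the fingers; the fingertips stand 73 mm ahead of it and the grasp point (between the pads) lies 54 mm ahead of it; z points along the fingers, y is the line along which they close (so a half turn about z gives the same grasp; the last joint's range is limited). The gripper opens to 85 mm and grips with 20 to 120 N. Pads are 22 mm wide; open, the fingers measure 114 mm over their backs; the gripper's body (76 mm by 85 mm) begins 54 mm behind the grasp point. The pads swing forward as they close: fully open they stand 13 mm farther back than shut.
Start: joints at [0, 0.238, -0.013, 1.319, 0, 1.571], TCP at [524.963, -0, 303.876] pointing down, gripper open.
Joint ranges: [-2.66, 2.66], [-1.03, 1.9], [-1.14, 1.46], [-1.82, 2.27], [-1.45, 1.34], [-3.14, 3.14]. Speed limits (rad/s): [2.22, 2.22, 2.79, 3.14, 3.14, 3.14].

## Interface

Orientations are given as a unit quaternion [x, y, z, w].
In Python, from bench import ctrl, eyes, spotter gives the robot as it stands. The module is installed in compiled form; this text tells all that it offers.
- The arm moves only by the tool servo_tool, never from a script. Its argument "commands" is a list that holds one entry, the list of rows, each a list of 6 numbers: the shift along the tool's x, y, z in units of 50 cm (1.0 is 50 cm), then the turn, a rotation vector about the tool's x, y, z in units of 90 degrees (1.0 is 90 degrees). A call has 1 to 12 rows; each row is the pose to reach, as a shift and turn from the pose commanded when the call began, along the tool's axes at that moment; what a row does not reach only later rows make up. A row lasts 1/10 s, in which the tool goes at most 50 mm and 8.59 degrees, less where a joint would pass 70% of its speed; a pose out of reach is approached as far as the arm can. A call with a number of a shift or a turn outside -1 to 1 is refused whole. A call with a gripper value outside its range is refused whole. "gripper" is the opening, from -1 (shut) to 1 (fully open), set as the call begins (left out, the last holds). The fingers move at their own pace and stop on an object; the grip force is fixed at half the most. Time passes only in rows, so rows that repeat a pose let the fingers close. It gives the time, the measured TCP pose, the force, the opening and the grip force at its end, in the units of the state.
- ctrl.state(): the state, without advancing time (a new reading comes with each control period).
- eyes.capture(name): name is "scene" or "side" or "wrist"; returns a dict with "img" (384x512x3 uint8, red, green, blue), "depth" (384x512 float32, mm along the optical axis (not along the pixel's ray), 0 where there is no reading), "intrinsics" (3x3 intrinsics, pixels), "world_from_camera" (4x4, takes a point from camera to world coordinates). Camera axes: x right, y up, looking along -z (the intrinsics and any distortion apply to the point x, -y, -z); pixel columns grow to the right and rows downward; lengths in mm; the calibration is good to about 2 mm. The wrist camera is an equidistant fisheye: a pixel r from the principal point sees the ray r / f radians off the axis. A picture is of the moment at which its call begins.
- ctrl.finish_job(): hands the job in; it is judged then, once.
Trained networks look in a picture, given as the dict that the camera call returned (one of the last four; its "shot" number tells which), for a name from the list of things; names that differ only in an ending like _2 or _b are one class to them, and where a whole thing is asked for, a point or a joint stands for the part that bears it (a point fixed in the world has none). Each returns a list of dicts, best first, with "score" (0 to 1); they miss things now and then, are a little off and sometimes report something else, mostly with a low value. They report only what shows in the picture. A call takes as long as a camera call.
- spotter.outline_of(picture, name): "pixels" (384x512 bool, what is visible of it).
- spotter.landmark_of(picture, name): "location" ([x, y, z] in mm, in world coordinates, good to about 4 mm: a listed point, or the origin of a listed thing).
The state is a dict: "time_s": time; "q": joint angles; "joint_vel": joint speeds; "tau": joint torques, N m; "position": TCP position; "tcp_rot": TCP orientation; "force": force on the tool from outside, world axes, zero at the start; "wrist_torque": the same for the moment, N m; "opening": finger opening in mm; "gripper_force": force on a finger pad.
Only numpy, scipy, OpenCV 4.12 (cv2) and the standard library are available. Lean on these libraries where they do the work, as an engineer would, in place of code of your own. Each camera call takes 0.05 s, during which the arm holds its last target. There are 200 camera calls.

## Working session

There is one attempt and no reset: what is moved stays moved. The work goes in short steps, Python scripts to look and compute and a tool call to move; the robot and the scene stay as the last step left them, time stands still between calls to the robot, and variables do not carry over. Pictures are saved under pics/ and viewed, at most 10 in all, crops included, and the job is handed in when it is done.

Besides the shell and the picture viewer there is one more tool, called after "Request:" by a JSON object that holds its "method" and its "body". servo_tool: Moves the arm, as the interface text tells. Shifts and turns lie within -1 to 1; 1 stands for 50 cm of shift or 90 degrees of turn. Its arguments: {"type":"object","properties":{"commands":{"type":"array","items":{"type":"array","items":{"type":"array","items":{"type":"number","minimum":-1,"maximum":1}}}},"gripper":{"type":"number"}},"required":["commands"]}

```bash
mkdir -p pics; cat > h.py <<'E'
import numpy as np, cv2
from bench import ctrl, eyes, spotter
from scipy.spatial.transform import Rotation as R
def save(c,n): cv2.imwrite(f'pics/{n}.png',c['img'][:,:,::-1])
def pts(c,mask):
    v,u=np.where(mask&(c['depth']>0)); d=c['depth'][v,u]; K=c['intrinsics']
    p=np.c_[(u-K[0,2])/K[0,0]*d,-(v-K[1,2])/K[1,1]*d,-d,np.ones(len(d))]
    return (p@c['world_from_camera'].T)[:,:3]
def plan(target,rot):  # shift/turn in tool axes units
    s=ctrl.state(); T=R.from_quat(s['tcp_rot'])
    return np.round(T.inv().apply(np.array(target)-s['position'])/500,4), np.round((T.inv()*rot).as_rotvec()/(np.pi/2),4)
E
python3 - <<'E'
from h import *
s=ctrl.state(); print(s['time_s'],s['position'],R.from_quat(s['tcp_rot']).as_matrix().round(2).tolist(),s['opening'])
ims=[]
for n in ['scene','side']:
    c=eyes.capture(n); ims.append(c['img'])
    print(n,c['world_from_camera'].round(2).tolist())
    for k in ['unit','handle','block_top','t_piston','knob_piston','jar','dish','tip_box','pipette','medium_bottle','beaker']:
        for o in spotter.landmark_of(c,k)[:1]: print(n,k,np.round(o['location'],1),round(o['score'],2))
    for k in ['handle','unit']:
        for o in spotter.outline_of(c,k)[:1]:
            p=pts(c,o['pixels']); print(k,len(p),np.percentile(p,[2,50,98],axis=0).round(0).tolist() if len(p) else 0)
    save(c,n)
cv2.imwrite('pics/both.png',cv2.resize(np.vstack(ims),(512,600))[:,:,::-1]) 
E
```

```text
0.0 [ 5.24681874e+02 -2.03780621e-02  3.03273525e+02] [[0.0, 1.0, -0.0], [1.0, -0.0, -0.0], [-0.0, -0.0, -1.0]] 85.4560497362891
scene [[1.0, 0.05, -0.07, 502.78], [-0.09, 0.59, -0.8, -897.22], [0.0, 0.8, 0.6, 776.17], [0.0, 0.0, 0.0, 1.0]]
scene unit [681.4  83.1  -1.1] 0.91
scene handle [635.2  89.4 112.4] 0.98
scene dish [ 3.930e+02 -2.846e+02 -3.000e-01] 0.72
scene tip_box [ 464.7 -466.    -1.5] 0.92
scene pipette [ 4.455e+02  4.564e+02 -4.000e-01] 0.65
scene medium_bottle [634.1 400.8   1.2] 0.82
scene beaker [ 6.203e+02 -4.078e+02 -3.000e-01] 0.72
handle 874 [[629.0, -39.0, -2.0], [680.0, 37.0, 113.0], [696.0, 204.0, 137.0]]
unit 6743 [[652.0, -50.0, 4.0], [788.0, -20.0, 133.0], [913.0, 187.0, 141.0]]
side [[0.79, 0.33, -0.51, -79.24], [-0.61, 0.42, -0.67, -848.79], [-0.01, 0.84, 0.53, 791.68], [0.0, 0.0, 0.0, 1.0]]
side unit [682.5  80.   -2.9] 0.76
side handle [633.4  87.2 113.2] 0.86
side dish [ 393.4 -286.3    0. ] 0.84
side tip_box [ 466.  -466.3    1. ] 0.96
side pipette [447.  454.4   2. ] 0.57
side medium_bottle [632.3 399.3  -2. ] 0.66
side beaker [ 6.193e+02 -4.110e+02 -2.000e-01] 0.72
handle 1936 [[624.0, -38.0, 15.0], [677.0, 54.0, 97.0], [689.0, 193.0, 136.0]]
unit 6737 [[631.0, -50.0, 10.0], [749.0, 8.0, 119.0], [907.0, 185.0, 141.0]]
```

View pics/scene.png

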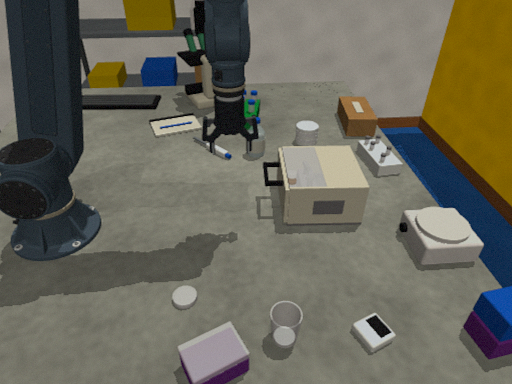

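View pics/side.png

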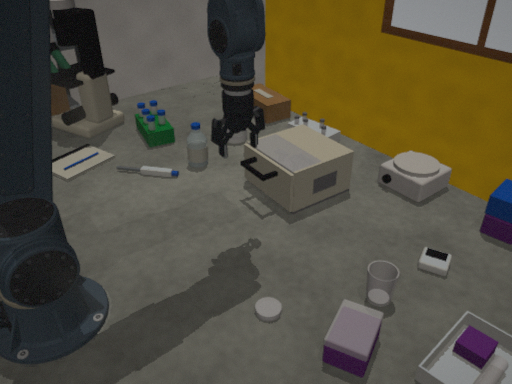

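The scene view shows the shut unit with its handle at about (272,172); the side view shows the handle at about (260,168). The dish is at (185,297) in scene, clear of the tray's path. Next I fit the yaw from depth.

```bash
python3 - <<'E'
from h import *
for n in ['scene','side']:
    c=eyes.capture(n); P=pts(c,np.ones((384,512),bool))
    b=(P[:,0]>600)&(P[:,0]<960)&(P[:,1]>-120)&(P[:,1]<280)
    t=P[b&(P[:,2]>137)&(P[:,2]<145)]
    r=cv2.minAreaRect(t[:,:2].astype(np.float32)); print(n,'top',len(t),r,t[:,2].mean())
    h=P[b&(P[:,2]>107)&(P[:,2]<124)&(P[:,0]<645)]
    if len(h)>20: print('bar',len(h),h.min(0).round(),h.max(0).round(),cv2.fitLine(h[:,:2].astype(np.float32),cv2.DIST_HUBER,0,.01,.01).ravel())
    s=P[b&(P[:,2]>15)&(P[:,2]<85)]
    for lab,mm in [('side',s[:,1]<-20),('front',(s[:,1]>0)&(s[:,0]<720))]:
        q=s[mm]
        if len(q)>50:
            l=cv2.fitLine(q[:,:2].astype(np.float32),cv2.DIST_HUBER,0,.01,.01).ravel(); print(lab,len(q),l, np.arctan(l[1]/l[0]),-np.arctan(l[0]/l[1]))
E
```

```text
scene top 2998 ((803.124267578125, 75.50904083251953), (247.4332275390625, 238.81138610839844), 86.52877807617188) 139.03363010111042
bar 115 [625.  24. 107.] [644. 143. 121.] [3.7010875e-02 9.9931484e-01 6.3428485e+02 7.3550804e+01]
side 1456 [ 9.9837703e-01 -5.6950133e-02  7.9461340e+02 -4.3493210e+01] -0.05698096 1.5138154
front 110 [5.6322511e-02 9.9841261e-01 6.8242188e+02 8.6067055e+01] 1.514444 -0.056352332
side top 2488 ((797.7398071289062, 75.17283630371094), (245.12493896484375, 243.1758575439453), 86.72925567626953) 139.21451452412893
bar 176 [619.  23. 107.] [645. 142. 122.] [2.0276068e-02 9.9979442e-01 6.2715063e+02 8.2520042e+01]
side 1219 [ 9.9831951e-01 -5.7949524e-02  7.8230377e+02 -4.3199345e+01] -0.057982005 1.5128143
front 569 [5.3791493e-02 9.9855220e-01 6.7852405e+02 8.2038773e+01] 1.5169789 -0.05381747
```

```bash
python3 - <<'E'
from h import *
T=R.from_quat(ctrl.state()['tcp_rot']); r=R.from_euler('z',-0.057)*R.from_matrix([[0,1,0],[1,0,0],[0,0,-1]])
print(plan([633.5,86,230],r),ctrl.state()['time_s'])
E
```

```text
(array([0.172 , 0.2171, 0.1478]), array([-0.    ,  0.    ,  0.0363])) 1.5
```

Request:
{"method": "servo_tool", "body": {"commands": [[[0.172, 0.217, 0.147, 0, 0, 0.0363], [0.172, 0.217, 0.147, 0, 0, 0.0363], [0.172, 0.217, 0.147, 0, 0, 0.0363], [0.172, 0.217, 0.147, 0, 0, 0.0363], [0.172, 0.217, 0.147, 0, 0, 0.0363], [0.172, 0.217, 0.147, 0, 0, 0.0363]]], "gripper": 0.0}}

```text
time_s: 2.1
position: [633.0, 85.6, 230.7]
tcp_rot: [0.727, 0.687, -0.0, -0.0]
force: [-0.0, -0.2, 0.3]
opening: 42.9
gripper_force: 0.0
```

```bash
python3 - <<'E'
from h import *
s=ctrl.state();print(s['position'],s['opening'],s['force'])
c=eyes.capture('wrist'); save(c,'w1'); print(spotter.landmark_of(c,'handle')[:1],c['world_from_camera'].round(2).tolist(),c['intrinsics'].tolist())
r=R.from_euler('z',-0.057)*R.from_matrix([[0,1,0],[1,0,0],[0,0,-1]])
print(plan([633.5,86,165],r),ctrl.state()['time_s'])
E
```

```text
[632.98028557  85.62501153 230.73218874] 42.87155840452763 [-0.04369363 -0.17112132  0.29920918]
[{'location': [637.0, 83.3, 110.6], 'score': 0.94}] [[1.0, 0.05, 0.02, 635.72], [-0.06, 0.96, 0.26, 151.65], [-0.0, -0.26, 0.96, 299.66], [0.0, 0.0, 0.0, 1.0]] [[297.3186396354542, 0.0, 258.3447780193318], [0.0, 297.3186396354542, 194.85545315433902], [0.0, 0.0, 1.0]]
(array([0.0016, 0.0007, 0.1334]), array([ 0.0008, -0.0001, -0.0005])) 2.2
```

View pics/w1.png

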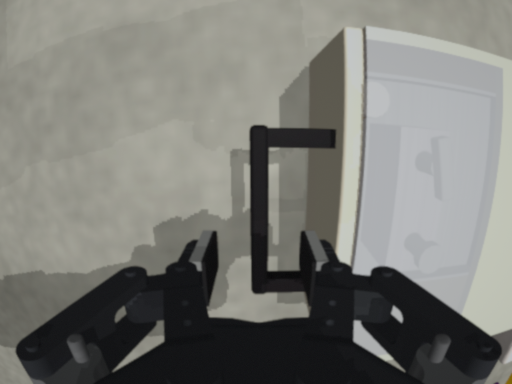

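The wrist view shows the handle bar from (259,127) to (262,290), with a finger on each side of its line. Through the window the T-bar shows at (437,165), on the +y side, and the knob at about (420,245).

```bash
cat >> h.py <<'E'
def ray(c,u,v,z):
    K=c['intrinsics']; d=np.array([(u-K[0,2]),(v-K[1,2])])/K[0,0]; r=np.hypot(*d)
    k=np.sin(r)/r if r else 1
    W=c['world_from_camera']; w=W[:3,:3]@[d[0]*k,-d[1]*k,-np.cos(r)]; o=W[:3,3]
    return (o+w*(z-o[2])/w[2]).round(1)
E
python3 - <<'E'
from h import *
c=eyes.capture('wrist')
for u,v in [(251,127),(267,127),(253,290),(269,290)]: print(ray(c,u,v,119))
print(ray(c,437,150,116),ray(c,437,195,116),ray(c,420,245,116))
E
```

```text
[631.  144.8 119. ]
[640.7 144.2 119. ]
[625.   31.2 119. ]
[636.5  30.5 119. ]
[761.  126.7 116. ] [763.9  93.4 116. ] [753.8  54.4 116. ]
```

Request:
{"method": "servo_tool", "body": {"commands": [[[0.001, 0.001, 0.07, 0, 0, 0], [0.001, 0.001, 0.132, 0, 0, 0], [0.001, 0.001, 0.132, 0, 0, 0], [0.001, 0.001, 0.132, 0, 0, 0]]]}}

```text
time_s: 2.65
position: [633.6, 85.8, 165.1]
tcp_rot: [0.727, 0.686, 0.0, 0.0]
force: [0.2, 0.5, 0.1]
opening: 42.8
gripper_force: 0.0
```

Request:
{"method": "servo_tool", "body": {"commands": [[[0, 0, 0, 0, 0, 0], [0, 0, 0, 0, 0, 0], [0, 0, 0, 0, 0, 0], [0, 0, 0, 0, 0, 0], [0, 0, 0, 0, 0, 0]]], "gripper": -1}}

```text
time_s: 3.15
position: [633.4, 86.3, 165.5]
tcp_rot: [0.727, 0.687, -0.0, -0.0]
force: [-4.1, -0.8, 7.1]
opening: 11.0
gripper_force: 59.8
```

Request:
{"method": "servo_tool", "body": {"commands": [[[0, -0.02, 0, 0, 0, 0], [0, -0.05, 0, 0, 0, 0], [0, -0.08, 0, 0, 0, 0], [0, -0.11, 0, 0, 0, 0], [0, -0.14, 0, 0, 0, 0], [0, -0.17, 0, 0, 0, 0], [0, -0.2, 0, 0, 0, 0], [0, -0.23, 0, 0, 0, 0], [0, -0.26, 0, 0, 0, 0], [0, -0.29, 0, 0, 0, 0], [0, -0.31, 0, 0, 0, 0], [0, -0.32, 0, 0, 0, 0]]]}}

```text
time_s: 4.35
position: [474.2, 95.2, 165.4]
tcp_rot: [0.727, 0.687, 0.001, 0.001]
force: [3.3, -6.3, 3.7]
opening: 11.2
gripper_force: 60.8
```

Request:
{"method": "servo_tool", "body": {"commands": [[[0, -0.008, 0, 0, 0, 0], [0, -0.016, 0, 0, 0, 0], [0, -0.02, 0, 0, 0, 0], [0, -0.02, 0, 0, 0, 0]]]}}

```text
time_s: 4.75
position: [464.7, 95.7, 165.4]
tcp_rot: [0.727, 0.686, 0.0, 0.001]
force: [0.0, -4.7, 8.9]
opening: 11.1
gripper_force: 61.3
```

Request:
{"method": "servo_tool", "body": {"commands": [[[0, -0.004, 0, 0, 0, 0], [0, -0.006, 0, 0, 0, 0], [0, -0.006, 0, 0, 0, 0]]]}}

```text
time_s: 5.05
position: [463.3, 95.8, 165.5]
tcp_rot: [0.727, 0.686, 0.001, 0.002]
force: [8.0, -6.4, 1.4]
opening: 11.2
gripper_force: 60.4
```

Request:
{"method": "servo_tool", "body": {"commands": [[[0, -0.003, 0, 0, 0, 0], [0, -0.006, 0, 0, 0, 0], [0, -0.006, 0, 0, 0, 0], [0, -0.006, 0, 0, 0, 0]]]}}

```text
time_s: 5.45
position: [463.0, 95.8, 165.5]
tcp_rot: [0.727, 0.686, 0.003, 0.004]
force: [21.4, -7.6, -11.2]
opening: 10.9
gripper_force: 59.2
```

Request:
{"method": "servo_tool", "body": {"commands": [[[0, 0.006, 0, 0, 0, 0], [0, 0.006, 0, 0, 0, 0], [0, 0.006, 0, 0, 0, 0]]], "gripper": 0.0}}

```text
time_s: 5.75
position: [460.8, 96.4, 164.4]
tcp_rot: [0.727, 0.687, -0.0, -0.0]
force: [-0.3, 0.3, -0.7]
opening: 42.3
gripper_force: 0.0
```

Request:
{"method": "servo_tool", "body": {"commands": [[[0, 0, -0.06, 0, 0, 0], [0, 0, -0.15, 0, 0, 0], [0, 0.08, -0.2, 0, 0, 0], [0, 0.08, -0.2, 0, 0, 0], [0, 0.08, -0.2, 0, 0, 0]]]}}

```text
time_s: 6.25
position: [501.3, 94.1, 264.4]
tcp_rot: [0.727, 0.687, 0.0, -0.0]
force: [-0.0, -0.1, -0.8]
opening: 42.9
gripper_force: 0.0
```

```bash
python3 - <<'E'
from h import *
s=ctrl.state();print(s['position'],s['force'],s['time_s'])
for n in ['scene','side','wrist']:
    c=eyes.capture(n); save(c,n+'2')
    for k in ['handle','block_top','t_piston','knob_piston','jar']:
        for o in spotter.landmark_of(c,k)[:1]: print(n,k,np.round(o['location'],1),round(o['score'],2))
E
```

```text
[501.3166613   94.13666991 264.40875305] [-0.04703005 -0.07713183 -0.76041468] 6.25
scene handle [464.2  98.3 114.7] 0.95
scene block_top [600.6  87.2  85.8] 0.67
scene knob_piston [ 618.8 -405.3   -1. ] 0.74
scene jar [563.7 171.6  17.8] 0.45
side handle [463.4  96.4 110.1] 0.56
side block_top [599.4  90.6  91.1] 0.81
wrist handle [466.8  94.9 111.7] 0.82
wrist block_top [597.4  87.9  88.1] 0.92
wrist t_piston [596.5 124.9  22.9] 0.97
wrist jar [562.9 172.   22.6] 0.94
```

View pics/wrist2.png

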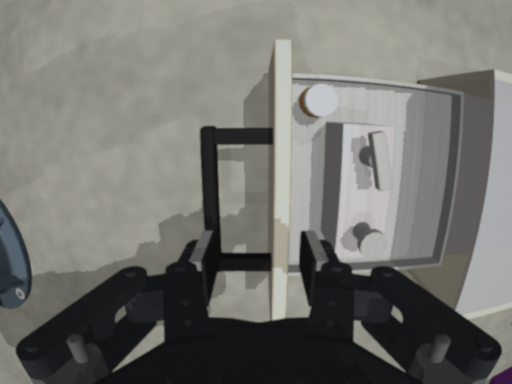

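The wrist view shows the tray out, the T-bar at (380,160), the knob at (372,240), the jar at (320,100) and the front panel at u≈283. Next I measure the T-bar's centre and direction.

```bash
python3 - <<'E'
from h import *
c=eyes.capture('wrist')
for m in [(372,132),(386,132),(376,190),(390,190),(380,161)]: print(ray(c,*m,122))
for o in spotter.outline_of(c,'t_piston')[:1]:
    v,u=np.where(o['pixels']); q=np.array([ray(c,a,b,122)[:2] for a,b in zip(u,v)]).astype(np.float32); print(o['score'],len(u),cv2.minAreaRect(q),q.mean(0))
d=c['depth']; print(d[155:165:3,376:386:3])
img=cv2.resize(c['img'][110:270,290:470],None,fx=4,fy=3.75,interpolation=cv2.INTER_CUBIC); cv2.imwrite('pics/crop.png',img[:,:,::-1])
E
```

```text
[587.4 146.2 122. ]
[599.1 146.1 122. ]
[591.6 101.4 122. ]
[603.9 100.8 122. ]
[594.2 124.1 122. ]
0.58 1280 ((589.9403686523438, 123.1436996459961), (25.003799438476562, 47.16623306274414), 9.549068450927734) [592.2479  124.98049]
[[212.27367 212.05536 211.52936 212.54285]
 [212.5188  213.87004 211.95805 211.8194 ]
 [213.68042 214.48073 213.35117 213.14215]
 [214.88737 213.17194 214.26851 214.74712]]
```

View pics/crop.png

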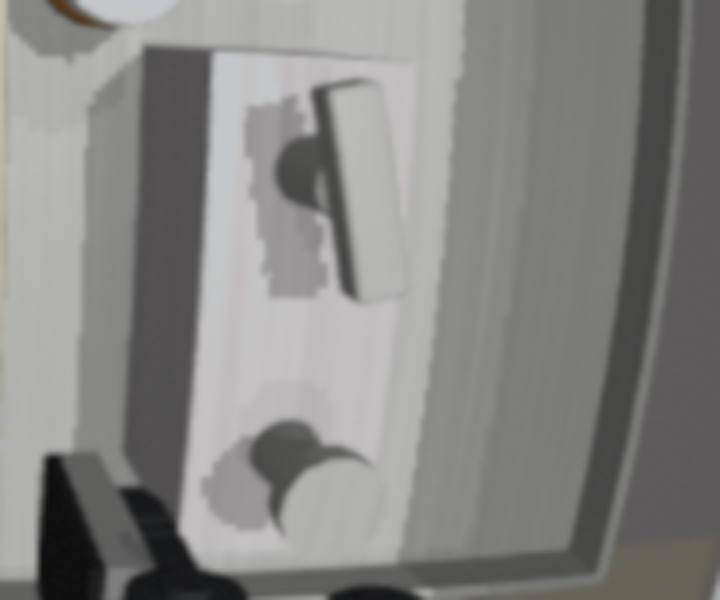

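```bash
python3 - <<'E'
from h import *
c=eyes.capture('wrist')
q=np.array([ray(c,*m,122) for m in [(372,132.1),(384,131.3),(380.8,190.5),(392,187.3)]]); print(q,q.mean(0)); d=(q[0]+q[1]-q[2]-q[3]); print('yaw of bar',-np.arctan2(d[0],d[1]))
r=R.from_euler('z',-np.arctan2(d[0],d[1]))*R.from_matrix([[0,1,0],[1,0,0],[0,0,-1]])
print(plan([597,124,225],r))
E
```

```text
[[587.4 146.1 122. ]
 [597.4 146.7 122. ]
 [595.8 100.8 122. ]
 [605.6 102.9 122. ]] [596.55  124.125 122.   ]
yaw of bar 0.1841957206018529
(array([0.0707, 0.1879, 0.0787]), array([-1.000e-04, -0.000e+00, -1.536e-01]))
```

Request:
{"method": "servo_tool", "body": {"commands": [[[0.07, 0.188, 0.04, 0, 0, -0.1536], [0.07, 0.188, 0.078, 0, 0, -0.1536], [0.07, 0.188, 0.078, 0, 0, -0.1536], [0.07, 0.188, 0.078, 0, 0, -0.1536], [0.07, 0.188, 0.078, 0, 0, -0.1536]]]}}

```text
time_s: 7.8
position: [596.3, 123.4, 225.5]
tcp_rot: [0.639, 0.769, -0.0, -0.0]
force: [-0.3, 0.4, 0.8]
opening: 42.7
gripper_force: 0.0
```

```bash
python3 - <<'E'
from h import *
s=ctrl.state();print(s['position'],s['force'],s['time_s'],R.from_quat(s['tcp_rot']).as_matrix().round(3).tolist())
c=eyes.capture('wrist'); save(c,'w3')
for k in ['block_top','t_piston','knob_piston','jar']:
    for o in spotter.landmark_of(c,k)[:1]: print(k,np.round(o['location'],1),round(o['score'],2))
E
```

```text
[596.30290495 123.44019256 225.47069169] [-0.3217904   0.37305046  0.81003358] 7.8 [[-0.182, 0.983, -0.001], [0.983, 0.182, -0.0], [-0.0, -0.001, -1.0]]
block_top [596.3  90.9  88.3] 0.6
t_piston [597.5 126.3  21.1] 0.74
knob_piston [597.9 121.9  23.6] 0.42
jar [562.  171.4  20.7] 0.6
```

View pics/w3.png

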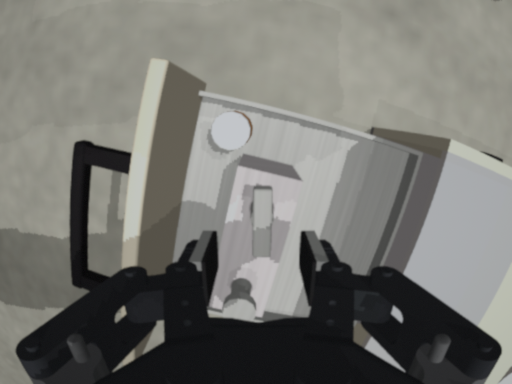

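The bar now runs straight up the picture, from (262,186) to (262,257), centred between the fingers at u≈259.

```bash
python3 - <<'E'
from h import *
c=eyes.capture('wrist')
for z in (112,122,132):
  a,b=ray(c,262,186,z),ray(c,262,257,z); print(z,a,b,(a+b)/2)
r=R.from_quat(ctrl.state()['tcp_rot'])
print(plan([597.5,124,171],r))
E
```

```text
112 [593.8 145.6 112. ] [603.2  96.3 112. ] [598.5  120.95 112.  ]
122 [593.2 147.9 122. ] [602.1 101.3 122. ] [597.65 124.6  122.  ]
132 [592.6 150.2 132. ] [601.  106.3 132. ] [596.8  128.25 132.  ]
(array([0.0008, 0.0016, 0.1109]), array([0., 0., 0.]))
```

Request:
{"method": "servo_tool", "body": {"commands": [[[0.001, 0.002, 0.05, 0, 0, 0], [0.001, 0.002, 0.09, 0, 0, 0], [0.001, 0.002, 0.11, 0, 0, 0], [0.001, 0.002, 0.11, 0, 0, 0], [0.001, 0.002, 0.11, 0, 0, 0]]]}}

```text
time_s: 8.6
position: [598.1, 124.3, 171.1]
tcp_rot: [0.639, 0.769, 0.0, 0.0]
force: [0.2, 0.2, 1.5]
opening: 42.4
gripper_force: 0.0
```

Request:
{"method": "servo_tool", "body": {"commands": [[[0, 0, 0, 0, 0, 0], [0, 0, 0, 0, 0, 0], [0, 0, 0, 0, 0, 0], [0, 0, 0, 0, 0, 0], [0, 0, 0, 0, 0, 0], [0, 0, 0, 0, 0, 0]]], "gripper": -1}}

```text
time_s: 9.2
position: [598.4, 124.4, 171.6]
tcp_rot: [0.639, 0.769, 0.001, 0.001]
force: [-0.6, -0.2, 6.0]
opening: 13.1
gripper_force: 58.7
```

Request:
{"method": "servo_tool", "body": {"commands": [[[0, 0, -0.01, 0, 0, 0], [0, 0, -0.025, 0, 0, 0], [0, 0, -0.04, 0, 0, 0], [0, 0, -0.055, 0, 0, 0], [0, 0, -0.065, 0, 0, 0], [0, 0, -0.07, 0, 0, 0], [0, 0, -0.07, 0, 0, 0], [0, 0, -0.07, 0, 0, 0]]]}}

```text
time_s: 10.0
position: [597.8, 124.3, 205.2]
tcp_rot: [0.639, 0.769, -0.0, -0.0]
force: [-0.4, -0.2, -2.1]
opening: 13.0
gripper_force: 58.7
```

```bash
python3 - <<'E'
from h import *
s=ctrl.state();print(s['position'],s['force'],s['opening'])
for n in ['scene','side','wrist']:
    c=eyes.capture(n)
    for k in ['handle','block_top','t_piston','knob_piston','jar']:
        for o in spotter.landmark_of(c,k)[:1]: print(n,k,np.round(o['location'],1),round(o['score'],2))
    if n=='wrist': cv2.imwrite('pics/w4.png',cv2.resize(c['img'][100:340,100:420],(800,600),interpolation=cv2.INTER_CUBIC)[:,:,::-1])
    if n=='side': cv2.imwrite('pics/s4.png',cv2.resize(c['img'][80:230,160:360],(800,600),interpolation=cv2.INTER_CUBIC)[:,:,::-1])
E
```

```text
[597.80393057 124.29134819 205.17807765] [-0.41014655 -0.18667134 -2.13588095] 12.983543198591299
scene handle [465.5 101.2 111.6] 0.72
scene block_top [596.5  88.6  87.2] 0.67
scene t_piston [597.4 121.6  55.9] 0.4
scene jar [565.5 174.5  17.7] 0.47
side handle [464.8  98.7 110.5] 0.78
side block_top [598.4  86.9  88.7] 0.78
side t_piston [598.5 123.9  55.6] 0.52
wrist handle [466.5  94.  113.1] 0.98
wrist t_piston [597.3 124.9  57.4] 0.76
wrist knob_piston [562.4 174.8  15.9] 0.33
wrist jar [567.4 173.4  23.1] 0.75
```

View pics/w4.png

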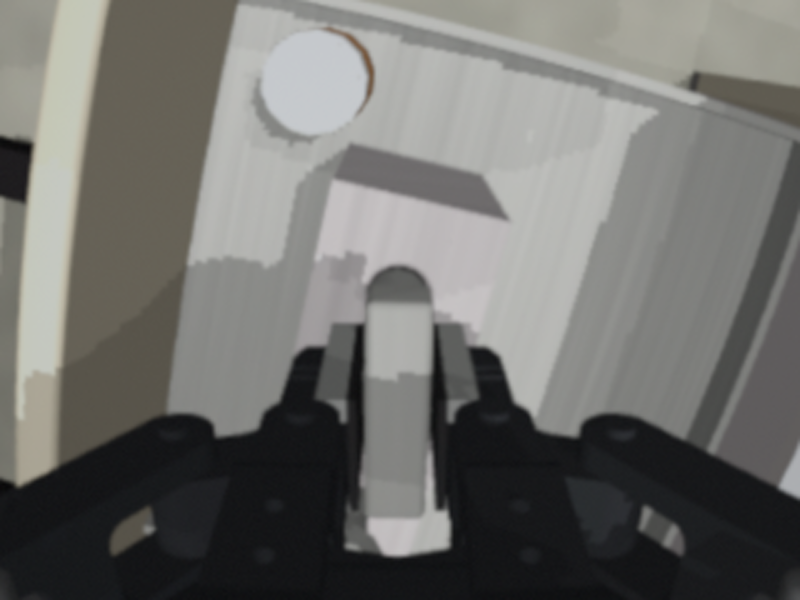

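View pics/s4.png

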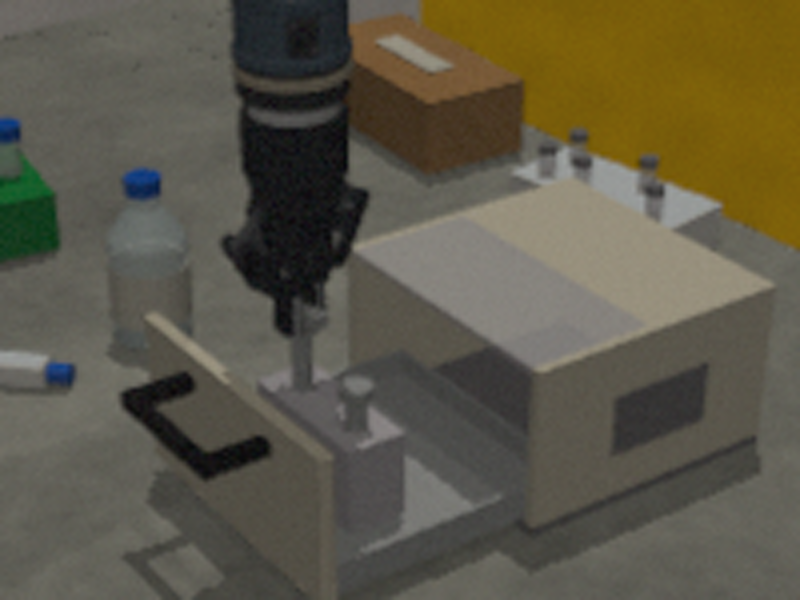

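The piston is up about 34 mm, with the rod still in its bore at (300,380) in the side crop and the knob home at (355,395). I'll trim it up about 1 mm.

Request:
{"method": "servo_tool", "body": {"commands": [[[0, 0, -0.0025, 0, 0, 0], [0, 0, -0.0025, 0, 0, 0], [0, 0, -0.0025, 0, 0, 0], [0, 0, -0.0025, 0, 0, 0], [0, 0, -0.0025, 0, 0, 0]]]}}

```text
time_s: 11.4
position: [597.9, 124.3, 206.6]
tcp_rot: [0.639, 0.769, -0.0, -0.0]
force: [1.5, 0.1, -2.4]
opening: 13.2
gripper_force: 58.7
```

```bash
python3 - <<'E'
from h import *
z=[];p=[];h=[];b=[]
for i in range(3):
  for n in ['wrist','side','scene']:
    c=eyes.capture(n); s=ctrl.state(); z.append(s['position'][2])
    for k,l in (('t_piston',p),('handle',h),('block_top',b)):
        o=spotter.landmark_of(c,k)
        if o: l.append(o[0]['location'])
print(np.round(z,1),s['force'],s['opening'])
for l in (p,h,b): print(len(l),np.median(l,axis=0).round(1))
print(np.round([q[2] for q in p],1),[round(q[2],1) for q in b])
E
```

```text
[206.6 206.6 206.6 206.6 206.6 206.6 206.6 206.6 206.6] [ 0.26796538  0.08955318 -2.69981043] 13.24004442534294
9 [597.8 124.4  55.6]
9 [464.3  96.1 111.8]
6 [597.4  87.6  88.8]
[58.2 55.8 54.7 57.3 55.6 55.5 56.6  2.3 55.3] [89.7, 86.4, 91.6, 88.5, 89.2, 85.6]
```

```bash
python3 -c "
from bench import ctrl
print(ctrl.finish_job())"
```

```text
the job is handed in; nothing more can be done
None
```

The job is handed in: the tray is out to its stop, the T-bar piston is held about 35 mm up with its rod still in the bore, and the knob piston looked home in the last side view. The dark ring was too small to make out in the pictures, so the 35 mm comes from the arm's travel and is backed by the wrist-camera readings.

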